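# Undo the hold-down knob and stack the parts box in the rack

## Task

Free the white parts box from its dock: unscrew the big black knob anticlockwise until its thread comes free (do not wrench it off), lift it away and leave it standing upright in the steel tray. Then lift the box out, stand it down on the bare bench and let go, take it again by its other pair of sides (the rack leaves no finger room at the first pair), and stack it between the rack's two uprights so that it sits level and fully down with its base locked over the lugs of the box already there. Keep the box upright throughout and leave the metal can, the hammer and the steel offcut where they are.

Things in the scene. Friction and masses are not known exactly. Their poses are not given: they have to be found in the camera images.
- knob_center (a point): Loose black hold-down knob, hollow below, 62 mm tall, 0.2 kg, screwed on the dock's post; point on its axis 31 mm above its underside, z up. Flange 68 mm wide, 8 mm thick at the bottom, then a ribbed 58 mm cylinder to the top: grip that. Right-hand thread, 9 mm rise a turn, 1 mm play, easy, stays put; fully free after 1.4 turns anticlockwise (the last 0.3 holds weakly), then lift 30 mm to clear the post.
- post_top (a point): Centre of the top of the dock's fixed threaded post, 34 mm diameter, 106 mm above the bench, 47 mm to +y of the dock's seat centre. At the start the knob hides it, and the knob's flange overlaps the edge of the box's lid and holds the box in.
- dock_seat (a point): Fixed aluminium dock; centre of the seat, 8 mm above the bench, z up. The box starts on it, within 2 mm, x axes parallel. Base plate 110 mm (x), y from -47 to +78 mm. At -y a cheek (30 to 36 mm from centre, 58 mm above the seat) and at +y the post leave no finger room; at -x and +x are only kerbs 6 mm high (36 to 42 mm from centre), so the box's x faces can be gripped.
- box_center (a point): Loose white lidded box, 68 (x) by 54 (y) by 72 mm tall, 0.35 kg; point at its centre, 36 mm above its underside, z up. On its lid two tapered round lugs 17 mm either side of centre along x, 8 mm tall, 18 mm wide at foot, 12 at top. In its underside, at the same places, two 21 mm square recesses 9 mm deep that fit over such lugs, either way round.
- rack_lid (a point): Fixed grey rack bay holding an identical fixed box; centre of that box's lid (foot of its lugs), 78 mm above the bench; x runs through its two lugs. Uprights at -x and +x (inner faces 39 mm from centre, 44 mm wide, up to 134 mm above the bench) leave no finger room: lower the box held by its y faces. Stacked, its centre is 36 mm above this point, x axes parallel.
- tray_in (a point): Fixed open steel tray, 130 by 130 mm outside, rim 18 mm above the bench, walls 4 mm; point at the centre of its inner floor, 4 mm above the bench; axes along its sides.
- metal_can: Bystander: upright metal can, 64 mm diameter, 120 mm tall, origin at the centre of its underside.
- hammer: Bystander: hammer lying on the bench, 260 mm long, along its x axis.
- offcut: Bystander: steel angle offcut lying on the bench, 140 mm (x) by 50 mm, 50 mm tall, origin under its centre.
There are look-alikes about, which are no part of the job. Leave any purple or red look-alike of the part that bears box_center alone. Several things look just like the part that bears rack_lid: the one meant starts farthest from the robot's base.

How it is judged:
On the way, in this order (a step that is already met when the one before it is completed fails the run):
1. the knob is free of the thread and lifted clear of the post (z of knob_center in the frame of post_top above 0.04 m and contact force between knob and dock below 0.1 N), for 0.1 s.
2. the knob stands upright in the tray, released (horizontal distance between knob_center and tray_in below 0.042 m and z of knob_center in the frame of tray_in below 0.036 m and angle between knob_center's own z axis and vertical below 0.1 rad and contact force between the fingers and knob below 0.1 N and linear speed of knob below 0.03 m/s), for 0.2 s.
3. the box is lifted out of the dock (z of box_center in the frame of dock_seat above 0.055 m and contact force between box and dock below 0.1 N), for 0.1 s.
4. the box stands on the bare bench beside the dock, released (height (world z) of box_center below 0.04 m and horizontal distance between box_center and dock_seat above 0.09 m and angle between box_center's own z axis and vertical below 0.1 rad and contact force between the fingers and box below 0.1 N and linear speed of box below 0.03 m/s), for 0.2 s.
At the end, for the whole second after the job is handed in: The box is locked over the lower box's lugs: within 4 mm sideways, its centre 33 to 38 mm above the lower lid, long sides parallel within 0.1 rad, level within 0.05 rad; the knob stands upright (0.1 rad) on the tray floor within 42 mm of its centre; both released and at rest (all of step 2 and horizontal distance between box_center and rack_lid below 0.004 m and z of box_center in the frame of rack_lid between 0.033 and 0.038 m and angle between the x axis of box_center and the x axis of rack_lid, either way round below 0.1 rad and angle between box_center's own z axis and vertical below 0.05 rad and contact force between the fingers and box below 0.1 N and linear speed of box below 0.02 m/s); the robot touches nothing.
It fails at once if the box is tipped more than 0.5 rad (angle between box_center's own z axis and vertical above 0.5 rad).
It fails at once if the knob is wrenched against its thread with more than 80 N (contact force between knob and dock above 80 N).
It fails at once if the metal can is moved more than 30 mm (distance of metal_can from where it was at the start of the episode above 0.03 m).
It fails at once if the hammer is moved more than 30 mm (distance of hammer from where it was at the start of the episode above 0.03 m).
It fails at once if the offcut is moved more than 30 mm (distance of offcut from where it was at the start of the episode above 0.03 m).
It also fails if it takes over 72 s, if anything falls off the work surface, if the arm or the gripper's body presses on something with over 40 N, if the wrist force passes 120 N, or if a joint passes its speed limit or range.

## Robot

A 7-joint arm with a two-finger parallel gripper is mounted at the origin on the work surface. World frame = base frame: x ahead of the robot, y to its left, z up, the work surface at z = 0. Lengths are in m, angles in rad, forces in N, time in s.
With the tool pointing down it reaches from about 0.425 to 0.875 m from the base axis. Payload 4.7 kg.
Tool frame: the origin (TCP) lies midway between the tips of the shut fingers; the grasp point (between the pads) lies 19 mm behind it (ctrl.grip_depth is the distance from the TCP to the grasp point, in m); z points along the fingers, y is the direction in which the jaws open and shut (so a half turn about z gives the same grasp; the last joint's range is limited). The gripper opens to 87 mm and grips with 3 to 60 N. Pads are 19 mm wide; open, the fingers measure 117 mm over their backs; the gripper's body (75 mm by 190 mm) begins 51 mm behind the grasp point.
Start: joints at [-1.246, 0.321, -0.07, 1.45, 0.023, 1.371, -0.057], TCP at [0.199, 0.619, 0.223] pointing down, gripper open.
Joint ranges: [-2.86, 2.86], [-0.3, 2.09], [-1.38, 1.24], [0.06, 2.45], [-1.56, 4.7], [0.09, 2.05], [-2.69, 2.69]. Speed limits (rad/s): [2.57, 2.57, 3.14, 3.14, 3.14, 3.14, 3.14].

## Interface

Orientations are given as a rotation vector (axis times angle).
In Python, from bench import ctrl gives the robot as it stands. The module is installed in compiled form; this text tells all that it offers.
- The arm moves only by the shell command python3 -m inch 'ROWS' [FORCE]. ROWS is JSON, a list of rows, each a list of 5 numbers: the opening, from -1 (shut) to 1 (fully open), so that 0 is half open, then the shift along the tool's x, y, z in mm, then the turn about the tool's z in rad. In form: [[fingers, tx, ty, tz, twist], ...]. A call has 1 to 5 rows; each row shifts and turns the pose as measured when the row begins, along the tool's axes as they then stand; what a row does not reach is not made up. A row lasts 1/8 s, in which the tool goes at most 62.5 mm and 10.7 degrees, less where a joint would pass 70% of its speed; a pose out of reach is approached as far as the arm can. A call is refused whole if a number of a shift passes 62.5 or a number of a turn 0.188, either way. A call with a gripper value outside its range is refused whole. The fingers move at their own pace and stop on an object; FORCE is the grip in N (left out, the last holds). Time passes only in rows, so rows that do not move let the fingers close. It gives the time, the measured TCP pose, the force and the opening at its end, in the units of the state.
- ctrl.get_state(): the state, without advancing time (a new reading comes with each control period).
- ctrl.get_image(name): name is "scene" or "side" or "wrist"; returns a dict with "color" (384x512x3 uint8, red, green, blue), "range_z" (384x512 float32, m along the optical axis (not along the pixel's ray), 0 where there is no reading), "K" (3x3 intrinsics, pixels), "R" (3x3) and "t" (3): a world point X has camera coordinates R X + t. Camera axes: x right, y down, z forward; pixel columns grow to the right and rows downward; lengths in m; the calibration is good to about 2 mm. A picture is of the moment at which its call begins.
- ctrl.close_job(): hands the job in, once; it reports no verdict.
The state is a dict: "time": time; "joint_positions": joint angles; "qd": joint speeds; "joint_torque": joint torques, N m; "position": TCP position; "tool_rot": TCP orientation; "ft_force": force on the tool from outside, world axes, zero at the start; "torque": the same for the moment, N m; "grip_width": opening from 0.0 (shut) to 1.0 (fully open).
Only numpy, scipy, OpenCV 4.12 (cv2) and the standard library are available. Lean on these libraries where they do the work, as an engineer would, in place of code of your own. Each camera call takes 0.05 s, during which the arm holds its last target. There are 200 camera calls.

## Working session

There is one attempt and no reset: what is moved stays moved. The work goes in short steps, Python scripts to look and compute and a shell command to move; the robot and the scene stay as the last step left them, time stands still between calls to the robot, and variables do not carry over. Pictures are saved under pics/ and viewed, about 8 in all and at most 12, crops included, and the job is handed in when it is done.

```bash
mkdir -p pics; ls; python3 - <<'E'
from bench import ctrl
import cv2,numpy as np,pickle
print(ctrl.get_state())
for n in("scene","side"):
    d=ctrl.get_image(n); pickle.dump(d,open(n+".pkl","wb"))
    cv2.imwrite(f"pics/{n}0.png",cv2.resize(d["color"][...,::-1],(800,600),interpolation=cv2.INTER_CUBIC))
    print(n,-d["R"].T@d["t"],d["R"][2])
E
```

```text
pics
{'time': 0.0, 'joint_positions': array([-1.24589599,  0.32183716, -0.07007664,  1.45166366,  0.02263615,
        1.370762  , -0.05688097]), 'qd': array([-0.0011774 ,  0.00045353,  0.0001655 , -0.00147276,  0.00021351,
       -0.00044552,  0.00321276]), 'joint_torque': array([ 8.08609566e-04, -4.91279376e+01, -4.03440781e-01, -3.12542689e+01,
       -6.38661068e-02,  4.34962485e-02,  1.88042814e-04]), 'position': array([0.19868363, 0.61832685, 0.22145794]), 'tool_rot': array([-4.86140774e-01, -3.10358914e+00,  2.94787225e-03]), 'ft_force': array([ 0.17638869, -1.15671239,  0.01612989]), 'torque': array([-0.00132128, -0.01339246, -0.06708783]), 'grip_width': 0.9986586003110112}
scene [ 1.34264203 -0.04747781  1.17598956] [-0.56002563  0.03607049 -0.82768968]
side [-0.06023985 -1.1566879   1.20657525] [ 0.37977048  0.66847639 -0.63946361]
```

View pics/scene0.png

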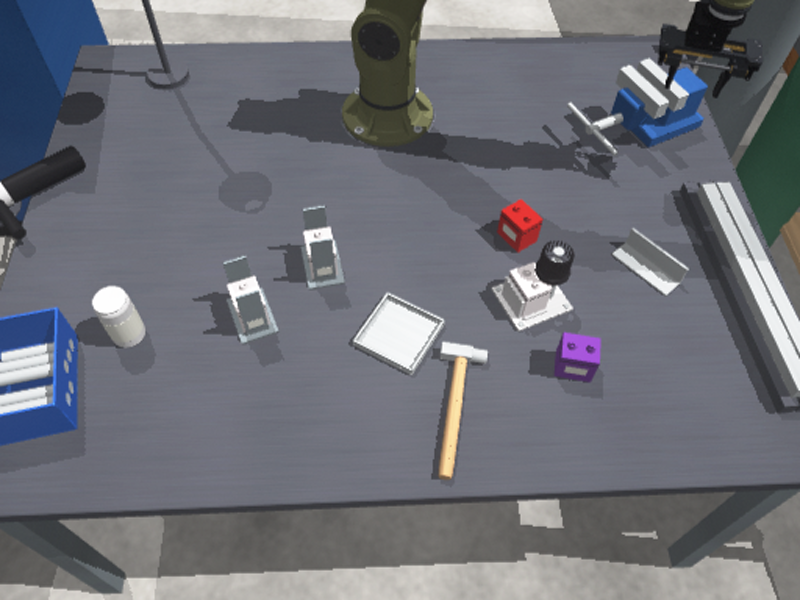

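View pics/side0.png

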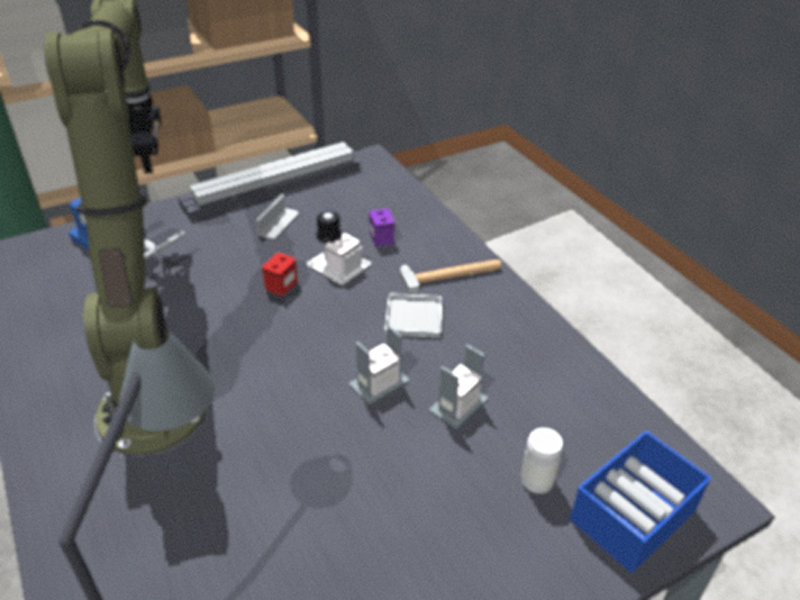

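Scene (800 px picture): knob at (555,262) on the dock with the white box (530,292). The tray is at (400,333) and the hammer at (458,400). The offcut is at (650,262) and the can at (118,317). The rack candidates are at (322,250) and (250,300). The second looks farther from the base (388,110), so I'll measure both.

```bash
cat > h.py <<'E'
import pickle,numpy as np,cv2
from bench import ctrl
def load(n): return pickle.load(open(n+".pkl","rb"))
def grab(n,save=None):
    d=ctrl.get_image(n); pickle.dump(d,open((save or n)+".pkl","wb")); return d
def cloud(d):
    z=d["range_z"]; v,u=np.indices(z.shape); K=d["K"]
    c=np.stack([(u-K[0,2])/K[0,0]*z,(v-K[1,2])/K[1,1]*z,z],-1)
    w=(c-d["t"])@d["R"]; w[z==0]=np.nan; return w
def planept(d,u,v,z):   # pixel -> world at height z
    r=d["R"].T@np.linalg.solve(d["K"],[u,v,1.]); o=-d["R"].T@d["t"]; return o+r*(z-o[2])/r[2]
def proj(d,X):
    c=d["K"]@(d["R"]@np.asarray(X,float)+d["t"]); return c[:2]/c[2]
def rect(P):
    (c,s,a)=cv2.minAreaRect((P[:,:2]*1000).astype(np.float32)); return np.round(c,1),np.round(s,1),round(a,1)
E
python3 - <<'E'
from h import *
for n in("scene","side"):
    d=load(n);w=cloud(d);s=512/800
    P=w.reshape(-1,3); P=P[~np.isnan(P[:,0])]
    if n=="scene":
        pix=dict(knob=(557,248),box=(522,275),rackA=(320,237),rackB=(247,290),tray=(400,333),can=(112,297),off=(650,255),red=(520,212),pur=(580,345),ham=(462,353))
    else: pix=dict(knob=(328,217),box=(343,243),rackA=(379,355),rackB=(463,378),tray=(414,316),can=(544,440),off=(275,215))
    for k,(u,v) in pix.items():
        p=w[int(v*s),int(u*s)]; print(n,k,p.round(3),end=' ')
        near=P[np.hypot(*(P[:,:2]-p[:2]).T)<.1]
        z0={'knob':(.09,.16),'box':(.075,.084),'rackA':(.09,.15),'rackB':(.09,.15),'tray':(.012,.022),'can':(.11,.13)}.get(k)
        if z0:
            q=near[(near[:,2]>z0[0])&(near[:,2]<z0[1])]; print(len(q),rect(q) if len(q) else '',q[:,2].max() if len(q) else '',end='')
        print()
d=load("scene");c=d["color"][...,::-1]
a=cv2.resize(c[120:230,130:240],(400,400),interpolation=cv2.INTER_CUBIC)
b=cv2.resize(c[140:225,300:385],(400,400),interpolation=cv2.INTER_CUBIC)
cv2.imwrite("pics/crop1.png",np.hstack([a,b])); print(d["K"])
E
```

```text
scene knob [0.537 0.296 0.143] 395 (array([553.2, 292.5]), array([63.4, 76.7]), 42.9) 0.1493481122283099
scene box [0.555 0.239 0.081] 293 (array([560.2, 264.6]), array([70.3, 79.3]), 22.8) 0.08395647054229806
scene rackA [ 0.448 -0.152  0.085] 308 (array([ 459.2, -151.9]), array([91.6, 44. ]), 10.2) 0.1399783211387816
scene rackB [ 0.567 -0.286  0.079] 329 (array([ 578.4, -288.3]), array([92.2, 43.7]), 20.7) 0.13845781797932427
scene tray [0.629 0.002 0.004] 291 (array([640.1,  14. ]), array([166.8, 133.7]), 57.7) 0.021967647625261415
scene can [ 0.606 -0.519  0.122] 340 (array([ 612.8, -521.1]), array([58.5, 60.1]), 86.7) 0.1261671298679492
scene off [0.469 0.529 0.02 ] 
scene red [0.387 0.258 0.074] 
scene pur [0.706 0.325 0.071] 
scene ham [0.689 0.113 0.028] 
side knob [0.544 0.297 0.143] 211 (array([541.6, 294.5]), array([68.9, 62.1]), 29.6) 0.14827346475031264
side box [0.565 0.254 0.081] 132 (array([555.8, 267.5]), array([71.4, 90. ]), 20.9) 0.08381704963594204
side rackA [ 0.462 -0.141  0.075] 209 (array([ 454.7, -152.9]), array([91.8, 48.5]), 10.7) 0.13748190602450808
side rackB [ 0.585 -0.285  0.079] 260 (array([ 575. , -290.1]), array([94.4, 48.1]), 19.1) 0.13654668706971307
side tray [0.63  0.002 0.003] 160 (array([636.7,  11.2]), array([174.2, 129.8]), 57.1) 0.02152468615502502
side can [ 0.61  -0.518  0.118] 299 (array([ 606.8, -523.7]), array([60.5, 58. ]), 31.5) 0.12431523759473015
side off [0.493 0.55  0.013] 
[[451.7271559    0.         255.42714519]
 [  0.         451.7271559  191.33424061]
 [  0.           0.           1.        ]]
```

View pics/crop1.png

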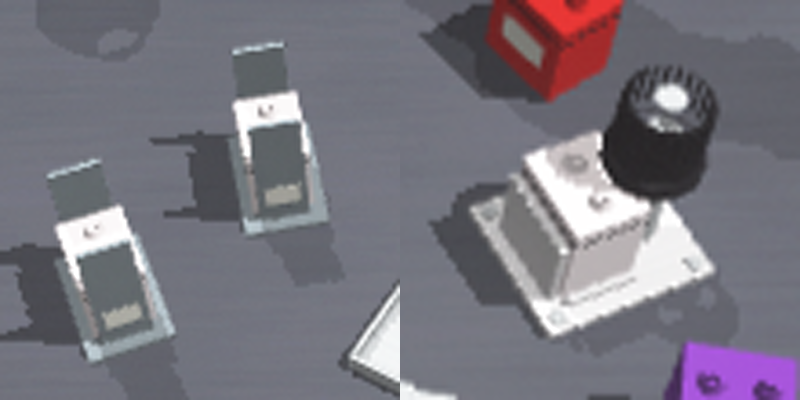

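Left crop: rack A is at crop (280,140) and rack B at crop (110,260). They measure r≈0.48 m and r≈0.645 m from the base, so B (scene 800 px: (250,300)) is the rack meant. Right crop: the white box is in the dock, with one lug at (573,162) and the other at (600,202). The knob is at (665,130). The red and purple boxes are look-alikes to leave alone. Next I'll move the wrist camera over the dock.

```bash
cat >> h.py <<'E'
from scipy.spatial.transform import Rotation as Ro
def to(x,y,z,yaw=None):
    """print the tool-frame shift (mm), and twist to bring tool y axis to world angle yaw (deg, mod 180)"""
    s=ctrl.get_state(); R=Ro.from_rotvec(s["tool_rot"]).as_matrix()
    dt=R.T@(np.array([x,y,z])-s["position"])*1000
    ty=np.degrees(np.arctan2(R[1,1],R[0,1])); out=f"t={s['time']:.2f} pos={s['position'].round(4)} yaw_y={ty:.1f} tilt={np.degrees(np.arccos(-R[2,2])):.2f} q7={s['joint_positions'][6]:.2f} F={s['ft_force'].round(1)} w={s['grip_width']*87:.1f} shift={dt.round(1)}"
    if yaw is not None:
        e=(yaw-ty+90)%180-90; out+=f" twist={-np.radians(e):.3f}"
    print(out)
E
python3 -c "
from h import *
to(.575,.25,.30,0)"
```

```text
t=0.10 pos=[0.1987 0.6184 0.2216] yaw_y=72.2 tilt=0.10 q7=-0.06 F=[-0.   0.2 -0.9] w=86.9 shift=[-470.9 -235.8  -78. ] twist=1.260
```

```bash
python3 -m inch '[[1,-30,-15,-20,0],[1,-52,-26,-20,0],[1,-52,-26,-15,0],[1,-52,-26,-10,0],[1,-52,-26,-5,0]]' && python3 -m inch '[[1,-52,-26,0,0],[1,-52,-26,0,0],[1,-52,-26,0,0],[1,-40,-20,0,0],[1,-20,-10,0,0]]'; python3 - <<'E'
from h import *
to(.575,.25,.30,0)
d=grab("wrist","w1"); print((-d["R"].T@d["t"]).round(3),d["R"][2].round(2))
for p in [(.542,.296,.145),(.555,.25,.08)]: print(proj(d,p))
cv2.imwrite("pics/w1.png",cv2.resize(d["color"][...,::-1],(800,600),interpolation=cv2.INTER_CUBIC))
E
```

```text
time: 0.72
position: [0.3884, 0.431, 0.2893]
tool_rot: [-0.465, -3.103, 0.011]
ft_force: [0.6, 0.3, 0.2]
grip_width: 0.997
time: 1.35
position: [0.5699, 0.2537, 0.2883]
tool_rot: [-0.475, -3.101, 0.014]
ft_force: [0.8, 0.4, 0.0]
grip_width: 1.0
t=1.35 pos=[0.5699 0.2537 0.2883] yaw_y=72.6 tilt=0.58 q7=0.85 F=[0.8 0.4 0. ] w=87.0 shift=[ -6.   -2.1 -11.7] twist=1.267
[0.505 0.277 0.451] [ 0.24 -0.08 -0.97]
[279.3138882  148.70518745]
[243.683121   163.92692239]
```

View pics/w1.png

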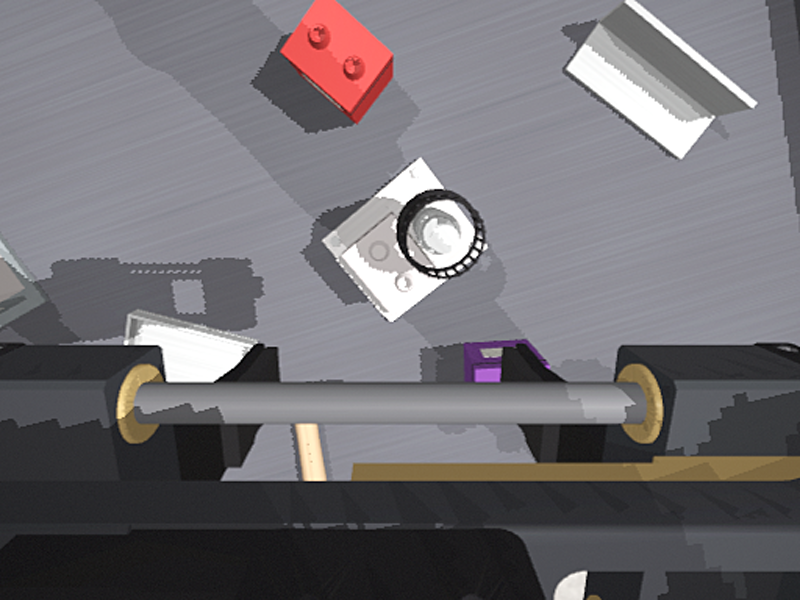

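The wrist picture shows the knob top ring centred near (441,232). The box lugs are at (378,251) and (403,283), and the dock plate corners at (420,157), (325,238) and (390,322). I'll turn these into positions.

```bash
python3 - <<'E'
from h import *
from scipy.optimize import least_squares
d=load("w1");w=cloud(d);s=.64
P=w[:230].reshape(-1,3);P=P[~np.isnan(P[:,0])];P=P[np.hypot(P[:,0]-.545,P[:,1]-.285)<.13]
k=P[P[:,2]>.135]; c,r=cv2.minEnclosingCircle((k[:,:2]*1000).astype(np.float32)); print("knob top",c,r,np.percentile(k[:,2],[50,95]),len(k))
l=[planept(d,u*s,v*s,.087) for u,v in((378,251),(403,283))]; print("lugs",l, np.linalg.norm(l[0]-l[1]), np.degrees(np.arctan2(*(l[1]-l[0])[1::-1])), "mid",(l[0]+l[1])/2)
cs=[planept(d,u*s,v*s,.008) for u,v in((420,157),(325,238),(390,322))]
for a in cs: print(a.round(4))
print([np.degrees(np.arctan2(*(b-a)[1::-1])) for a,b in zip(cs,cs[1:])],[np.linalg.norm(b-a) for a,b in zip(cs,cs[1:])])
q=P[(P[:,2]>.003)&(P[:,2]<.02)];print("plate",rect(q),len(q))
lid=P[(P[:,2]>.076)&(P[:,2]<.084)];print("lid",rect(lid),lid.shape,np.median(lid[:,2]))
# racks B from scene+side upright tops
for n in("scene","side"):
    W=cloud(load(n)).reshape(-1,3);W=W[~np.isnan(W[:,0])]
    q=W[(np.hypot(W[:,0]-.578,W[:,1]+.288)<.08)&(W[:,2]>.125)]; print(n,rect(q),len(q))
    q=W[(np.hypot(W[:,0]-.637,W[:,1]-.012)<.11)&(W[:,2]>.012)&(W[:,2]<.024)]; q=q[q[:,0]<.73]; print("tray",rect(q))
E
```

```text
knob top (536.8443603515625, 267.25543212890625) 85.39138793945312 [0.365159   0.37110106] 3086
lugs [array([0.54933883, 0.24961979, 0.087     ]), array([0.5811722, 0.261477 , 0.087    ])] 0.03396994171605685 20.429227708973617 mid [0.56525551 0.25554839 0.087     ]
[0.4854 0.3091 0.008 ]
[0.5309 0.1973 0.008 ]
[0.6334 0.2332 0.008 ]
[np.float64(-67.86646738428416), np.float64(19.29280150541249)] [np.float64(0.1207124149032541), np.float64(0.10862514663986125)]
plate (array([521.6, 285.1]), array([208.2, 240.6]), 6.5) 2146
lid (array([511. , 256.1]), array([ 71.5, 191.8]), 88.8) (1799, 3) 0.08056584323673095
scene (array([ 578.4, -288.4]), array([92.3, 43.2]), 20.3) 104
tray (array([646.1,  23.5]), array([189.3, 133.7]), 57.7)
side (array([ 574.9, -290.6]), array([95.6, 43.8]), 21.2) 74
tray (array([640.3,  21.1]), array([197.5, 129.2]), 58.9)
```

```bash
python3 - <<'E'
from h import *
d=load("w1");w=cloud(d);s=.64
k=w[115:185,250:320].reshape(-1,3);k=k[(k[:,2]>.138)&(k[:,2]<.16)]
c,r=cv2.minEnclosingCircle((k[:,:2]*1000).astype(np.float32));print(c,r,len(k),np.percentile(k[:,2],[5,50,95]))
for ctr,zz in(((442,232),.145),):print(planept(d,ctr[0]*s,ctr[1]*s,zz))
for n,cs in(("scene",((388,294),(444,324),(410,373),(350,341))),("side",((392,293),(443,296),(441,336),(386,332)))):
    D=load(n);T=[planept(D,u*s,v*s,.018) for u,v in cs];print(n,np.round(T,3)[:,:2].tolist(),np.mean(T,0).round(4))
S=load("scene")
for n in("scene","side"):
    W=cloud(load(n)).reshape(-1,3);W=W[~np.isnan(W[:,0])]
    k=W[(np.hypot(W[:,0]-.549,W[:,1]-.298)<.06)&(W[:,2]>.140)];c,r=cv2.minEnclosingCircle((k[:,:2]*1000).astype(np.float32));print(n,"knob",c,r,len(k))
to(.549,.299,.19,0)
E
```

```text
(547.8258666992188, 300.1651916503906) 29.702083587646484 687 [0.13934227 0.14269022 0.14492684]
[0.54289996 0.29970135 0.145     ]
scene [[0.546, -0.019], [0.621, 0.087], [0.725, 0.016], [0.652, -0.095]] [ 0.6362 -0.0026  0.018 ]
side [[0.618, 0.084], [0.724, 0.016], [0.645, -0.105], [0.539, -0.033]] [ 0.6314 -0.0094  0.018 ]
scene knob (550.5580444335938, 295.2475891113281) 29.9538516998291 76
side knob (541.1802978515625, 295.54803466796875) 28.596086502075195 23
t=1.40 pos=[0.5717 0.2508 0.288 ] yaw_y=72.4 tilt=0.65 q7=0.85 F=[ 1.8 -3.1  0.3] w=86.7 shift=[36.1 40.1 97.6] twist=1.264
```

```bash
python3 -m inch '[[1,18,20,25,0],[1,18,20,25,0],[1,0,0,20,0.185],[1,0,0,10,0.185],[1,0,0,0,0.185]]'; python3 -c "
from h import *
to(.548,.2998,.18,0); print(ctrl.get_state()['joint_positions'].round(2))"
```

```text
time: 2.02
position: [0.5453, 0.3023, 0.2027]
tool_rot: [-1.332, -2.841, 0.022]
ft_force: [0.0, -0.4, -0.5]
grip_width: 1.001
t=2.02 pos=[0.5453 0.3023 0.2027] yaw_y=39.8 tilt=0.81 q7=0.20 F=[ 0.  -0.4 -0.5] w=87.1 shift=[-3.6  0.8 22.7] twist=0.694
[-0.79  0.29  0.29  1.55 -0.08  1.33  0.2 ]
```

```bash
python3 -m inch '[[1,0,0,0,0.187],[1,0,0,0,0.187],[1,0,0,0,0.187],[1,0,0,0,0.187],[1,0,0,0,0.187]]' && python3 -m inch '[[1,0,0,0,0.187],[1,0,0,0,0.187],[1,0,0,0,0.187],[1,0,0,0,0.187],[1,0,0,0,0.187]]' >/dev/null && python3 -m inch '[[1,0,0,0,0.187],[1,0,0,0,0.187],[1,0,0,0,0.187],[1,0,0,0,0.1],[1,0,0,0,0]]'; python3 -c "
from h import *
to(.548,.2998,.11,0)
d=grab('scene','s2');w=cloud(d)[:300].reshape(-1,3)"
```

```text
time: 2.65
position: [0.5394, 0.3068, 0.1997]
tool_rot: [-2.475, -1.935, 0.031]
ft_force: [-0.1, -0.2, -0.6]
grip_width: 1.002
time: 3.9
position: [0.5283, 0.3158, 0.1949]
tool_rot: [3.096, -0.426, -0.039]
ft_force: [-0.7, 1.2, 0.1]
grip_width: 0.999
t=3.90 pos=[0.5283 0.3158 0.1949] yaw_y=-105.7 tilt=1.70 q7=-2.28 F=[-0.7  1.2  0.1] w=86.9 shift=[25.2  8.4 84.5] twist=1.297
```

Turning drifts the tool by about 1.4 mm a row. I'll check whether it also drifts when still.

```bash
python3 -m inch '[[1,25,8,0,0],[1,0,0,0,0]]'; python3 -m inch '[[1,0,0,0,0],[1,0,0,0,0],[1,0,0,0,0]]';  python3 -m inch '[[1,0,0,0,-0.187],[1,0,0,0,-0.187],[1,0,0,0,-0.187]]' ; python3 -c "
from h import *
to(.548,.2998,.11,0); print(ctrl.get_state()['joint_positions'].round(3))"
```

```text
time: 4.2
position: [0.5495, 0.3022, 0.1942]
tool_rot: [3.098, -0.416, -0.041]
ft_force: [-0.6, 0.1, 0.1]
grip_width: 0.999
time: 4.58
position: [0.5476, 0.3044, 0.1939]
tool_rot: [3.099, -0.41, -0.044]
ft_force: [-0.4, 0.6, -0.7]
grip_width: 1.002
time: 4.95
position: [0.5465, 0.3056, 0.1939]
tool_rot: [3.099, 0.477, -0.049]
ft_force: [-0.1, 0.5, 0.1]
grip_width: 0.998
t=4.95 pos=[0.5465 0.3056 0.1939] yaw_y=-72.5 tilt=1.84 q7=-1.68 F=[-0.1  0.5  0.1] w=86.8 shift=[ 2.3  5.9 83.8] twist=-1.265
[-0.974  0.335  0.536  1.542 -0.177  1.345 -1.682]
```

```bash
python3 -m inch '[[1,2.5,6.5,0,0],[1,0.5,0.5,25,0.187],[1,0.5,0.5,25,0.187],[1,0.5,0.5,15,0.187],[1,0,0.5,0,0]]'; python3 -c "
from h import *
to(.548,.2993,.109,0)"
```

```text
time: 5.58
position: [0.5518, 0.2965, 0.1282]
tool_rot: [3.1, -0.418, -0.042]
ft_force: [-0.2, -0.1, 0.4]
grip_width: 0.999
t=5.58 pos=[0.5518 0.2965 0.1282] yaw_y=-105.3 tilt=1.71 q7=-2.19 F=[-0.2 -0.1  0.4] w=86.9 shift=[-4.  -2.  19.3] twist=1.303
```

```bash
python3 -m inch '[[1,-4,-1.5,12,0],[1,0,0.5,7,0]]'; python3 -m inch '[[0.2,0.2,0.6,0,0],[-1,0.2,0.6,0,0],[-1,0.2,0.5,0,0],[-1,0,0,0,0],[-1,0,0,0,0]]' 20;python3 -c "
from h import *
to(.548,.2993,.109,0)"
```

```text
time: 5.82
position: [0.5484, 0.299, 0.1099]
tool_rot: [3.102, -0.414, -0.039]
ft_force: [-0.1, 0.1, 1.5]
grip_width: 1.002
time: 6.45
position: [0.5492, 0.2974, 0.1108]
tool_rot: [3.104, -0.413, -0.037]
ft_force: [0.0, -0.0, -1.2]
grip_width: 0.663
t=6.45 pos=[0.5492 0.2974 0.1108] yaw_y=-105.1 tilt=1.47 q7=-2.18 F=[ 0.  -0.  -1.2] w=57.7 shift=[-1.6 -1.5  1.9] twist=1.307
```

```bash
python3 -m inch '[[-1,0,0,-0.25,-0.187],[-1,0,0,-0.25,-0.187],[-1,0,0,-0.25,-0.187],[-1,0,0,-0.25,-0.187],[-1,0,0,-0.25,-0.187]]';python3 -c "
from h import *
to(.548,.2993,.109,0);print(ctrl.get_state()['torque'])"
```

```text
time: 7.08
position: [0.5497, 0.298, 0.112]
tool_rot: [-2.961, -1.045, 0.038]
ft_force: [-0.2, 1.8, -0.8]
grip_width: 0.662
t=7.08 pos=[0.5497 0.298  0.112 ] yaw_y=-51.1 tilt=1.39 q7=-1.29 F=[-0.2  1.8 -0.8] w=57.6 shift=[-0.4 -2.   3. ] twist=-0.892
[ 0.18533859  0.02061409 -0.0353544 ]
```

```bash
for i in 1; do python3 -m inch '[[-1,0,0,-0.28,-0.187],[-1,0,0,-0.28,-0.187],[-1,0,0,-0.28,-0.187],[-1,0,0,-0.28,-0.187],[-1,0,0,-0.28,-0.187]]'; python3 -m inch '[[-1,0,0,-0.28,-0.187],[-1,0,0,-0.28,-0.187],[-1,0,0,-0.28,-0.187],[-1,0,0,-0.28,-0.187],[-1,0,0,-0.28,-0.187]]'; done;python3 -c "
from h import *
to(.548,.2993,.109,0)"
```

```text
time: 7.7
position: [0.5494, 0.3001, 0.1132]
tool_rot: [-2.16, -2.261, 0.029]
ft_force: [0.9, 0.9, -1.2]
grip_width: 0.664
time: 8.32
position: [0.548, 0.3009, 0.1145]
tool_rot: [-0.904, -2.984, 0.017]
ft_force: [-0.8, 0.9, 0.4]
grip_width: 0.66
t=8.32 pos=[0.548  0.3009 0.1145] yaw_y=56.3 tilt=1.50 q7=0.49 F=[-0.8  0.9  0.4] w=57.4 shift=[-0.9 -1.2  5.5] twist=0.983
```

```bash
python3 -m inch '[[-1,0,0,-0.3,-0.187],[-1,0,0,-0.3,-0.187],[-1,0,0,-0.3,-0.187],[-1,0,0,-0.3,-0.187],[-1,0,0,-0.3,-0.187]]'; python3 -m inch '[[-1,0,0,-0.3,-0.187],[-1,0,0,-0.3,-0.187],[-1,0,0,-0.3,-0.187],[-1,0,0,-0.3,-0.187],[-1,0,0,-0.3,-0.187]]';python3 -c "
from h import *
to(.548,.2993,.109,0)"
```

```text
time: 8.95
position: [0.547, 0.3003, 0.1158]
tool_rot: [0.541, -3.065, -0.002]
ft_force: [0.1, -0.2, 0.6]
grip_width: 0.662
time: 9.57
position: [0.5465, 0.2991, 0.1172]
tool_rot: [1.868, -2.491, -0.022]
ft_force: [0.1, -1.8, 0.1]
grip_width: 0.664
t=9.57 pos=[0.5465 0.2991 0.1172] yaw_y=163.7 tilt=1.81 q7=2.29 F=[ 0.1 -1.8  0.1] w=57.7 shift=[-0.7 -1.7  8.2] twist=-0.284
```

```bash
python3 -m inch '[[1,0,0,0,0],[1,0,0,0,0],[1,0,0,0,0],[1,0,0,-25,0],[1,0,0,-30,0.187]]'; python3 -m inch '[[1,0,0,0,0.187],[1,0,0,0,0.187],[1,0,0,0,0.187],[1,0,0,0,0.187],[1,0,0,0,0.187]]'; python3 -m inch '[[1,0,0,0,0.187],[1,0,0,0,0.187],[1,0,0,0,0.187],[1,0,0,0,0.187],[1,0,0,0,0.187]]'; python3 -m inch '[[1,0,0,0,0.187],[1,0,0,0,0.187],[1,0,0,0,0.187],[1,0,0,0,0.187],[1,0,0,0,0.187]]'; python3 -c "
from h import *
to(.5482,.2993,.117,0)"
```

```text
time: 10.2
position: [0.5467, 0.2978, 0.1701]
tool_rot: [1.605, -2.659, -0.018]
ft_force: [0.9, 0.2, 0.1]
grip_width: 0.991
time: 10.82
position: [0.5484, 0.299, 0.1738]
tool_rot: [0.229, -3.102, 0.006]
ft_force: [0.6, -0.7, -1.0]
grip_width: 1.001
time: 11.45
position: [0.548, 0.2993, 0.1737]
tool_rot: [-1.199, -2.875, 0.028]
ft_force: [-0.4, 0.3, 0.1]
grip_width: 1.001
time: 12.08
position: [0.5477, 0.2998, 0.1737]
tool_rot: [-2.377, -2.031, 0.043]
ft_force: [0.5, -0.4, 0.1]
grip_width: 0.999
t=12.07 pos=[0.5477 0.2998 0.1737] yaw_y=-9.0 tilt=1.81 q7=-0.63 F=[ 0.5 -0.4  0.1] w=87.0 shift=[ 0.2  2.3 56.7] twist=-0.157
```

```bash
python3 -m inch '[[1,0,0,0,0.187],[1,0,0,0,0.187],[1,0,0,0,0.187],[1,0,0,0,0.187],[1,0,0,0,0.187]]'; python3 -m inch '[[1,0,0,0,0.187],[1,0,0,0,0.187],[1,0,0,0,0.187],[1,0,0,20,0],[1,0,0,20,0]]';  python3 -c "
from h import *
to(.5482,.2993,.117,0)"
```

```text
time: 12.7
position: [0.5472, 0.3005, 0.1737]
tool_rot: [-3.052, -0.741, 0.049]
ft_force: [-0.3, -0.3, 0.5]
grip_width: 0.999
time: 13.32
position: [0.5463, 0.3014, 0.133]
tool_rot: [3.132, -0.128, -0.043]
ft_force: [0.3, 0.5, 0.3]
grip_width: 0.999
t=13.32 pos=[0.5463 0.3014 0.133 ] yaw_y=-94.7 tilt=1.62 q7=-2.06 F=[0.3 0.5 0.3] w=86.9 shift=[ 2.5  1.8 15.9] twist=1.489
```

```bash
python3 -m inch '[[1,2.5,1.8,10,0],[1,0,0,5,0],[0.2,0,0,0,0],[-1,0,0,0,0],[-1,0,0,0,0]]' 20; python3 -m inch '[[-1,0,0,0,0],[-1,0,0,-0.25,-0.187],[-1,0,0,-0.25,-0.187],[-1,0,0,-0.25,-0.187],[-1,0,0,-0.25,-0.187]]';  python3 -c "
from h import *
to(.5482,.2993,.117,0)"
```

```text
time: 13.95
position: [0.5471, 0.2986, 0.1147]
tool_rot: [3.131, -0.12, -0.048]
ft_force: [-0.4, 1.1, 0.6]
grip_width: 0.744
time: 14.58
position: [0.5475, 0.2984, 0.1167]
tool_rot: [-2.959, -1.045, 0.047]
ft_force: [-1.5, 1.2, -0.3]
grip_width: 0.663
t=14.57 pos=[0.5475 0.2984 0.1167] yaw_y=-51.1 tilt=1.74 q7=-1.33 F=[-1.5  1.2 -0.3] w=57.7 shift=[ 1.1 -0.2 -0.3] twist=-0.892
```

```bash
python3 -m inch '[[-1,0,0,-0.28,-0.187],[-1,0,0,-0.28,-0.187],[-1,0,0,-0.28,-0.187],[-1,0,0,-0.28,-0.187],[-1,0,0,-0.28,-0.187]]'; python3 -m inch '[[-1,0,0,-0.28,-0.187],[-1,0,0,-0.28,-0.187],[-1,0,0,-0.28,-0.187],[-1,0,0,-0.28,-0.187],[-1,0,0,-0.28,-0.187]]';python3 -m inch '[[-1,0,0,-0.28,-0.187],[-1,0,0,-0.28,-0.187],[-1,0,0,-0.28,-0.187],[-1,0,0,-0.28,-0.187],[-1,0,0,-0.28,-0.187]]';python3 -m inch '[[-1,0,0,-0.28,-0.187],[-1,0,0,-0.28,-0.187],[-1,0,0,-0.28,-0.187],[-1,0,0,-0.28,-0.187],[-1,0,0,-0.28,-0.187]]'; python3 -c "
from h import *
to(.5482,.2993,.117,0)"
```

```text
time: 15.2
position: [0.5483, 0.297, 0.118]
tool_rot: [-2.16, -2.262, 0.041]
ft_force: [0.2, -0.0, 0.5]
grip_width: 0.66
time: 15.82
position: [0.5492, 0.2973, 0.1194]
tool_rot: [-0.903, -2.986, 0.024]
ft_force: [-0.4, 1.7, -2.1]
grip_width: 0.659
time: 16.45
position: [0.5495, 0.2986, 0.1205]
tool_rot: [0.543, -3.069, 0.003]
ft_force: [-0.1, 1.5, -1.8]
grip_width: 0.659
time: 17.08
position: [0.5492, 0.2994, 0.1218]
tool_rot: [1.872, -2.495, -0.016]
ft_force: [-0.5, 1.0, -0.8]
grip_width: 0.662
t=17.07 pos=[0.5492 0.2994 0.1218] yaw_y=163.8 tilt=1.43 q7=2.27 F=[-0.5  1.  -0.8] w=57.6 shift=[0.3 0.8 4.8] twist=-0.283
```

```bash
python3 -m inch '[[-1,0,0,-1,-0.05],[-1,0,0,-2,0],[-1,0,0,-2,0]]'; python3 -c "
from h import *
to(.5482,.2993,.117,0)"
```

```text
time: 17.45
position: [0.5489, 0.2982, 0.1259]
tool_rot: [1.934, -2.444, -0.016]
ft_force: [0.5, -0.3, -2.0]
grip_width: 0.659
t=17.45 pos=[0.5489 0.2982 0.1259] yaw_y=166.7 tilt=1.54 q7=2.32 F=[ 0.5 -0.3 -2. ] w=57.4 shift=[-1.   0.7  8.9] twist=-0.232
```

```bash
python3 -m inch '[[-1,0,0,-15,0],[-1,0,0,-25,0],[-1,0,0,-20,0],[-1,0,0,0,0]]'; python3 -c "
from h import *
to(.634,-.006,.18,150)"
```

```text
time: 17.95
position: [0.5511, 0.2987, 0.1906]
tool_rot: [1.932, -2.448, -0.015]
ft_force: [-0.5, 0.4, -2.3]
grip_width: 0.659
t=17.95 pos=[0.5511 0.2987 0.1906] yaw_y=166.6 tilt=1.43 q7=2.32 F=[-0.5  0.4 -2.3] w=57.4 shift=[ 276.9 -151.6   10.6] twist=0.289
```

```bash
python3 -m inch '[[-1,20,-11,0,0],[-1,38,-21,0,0],[-1,42,-23,0,0],[-1,42,-23,0,0],[-1,42,-23,0,0]]';python3 -m inch '[[-1,42,-23,0,0],[-1,30,-16,0,0],[-1,15,-8,0,0],[-1,0,0,0,0]]'; python3 -c "
from h import *
to(.634,-.006,.06,150)"
```

```text
time: 18.58
position: [0.6054, 0.0977, 0.1881]
tool_rot: [1.945, -2.436, -0.02]
ft_force: [0.7, 0.5, -2.0]
grip_width: 0.659
time: 19.08
position: [0.6272, 0.0062, 0.1826]
tool_rot: [1.924, -2.439, -0.02]
ft_force: [-0.3, 0.3, -1.4]
grip_width: 0.66
t=19.07 pos=[0.6272 0.0062 0.1826] yaw_y=166.5 tilt=2.13 q7=2.69 F=[-0.3  0.3 -1.4] w=57.4 shift=[  7.9 -13.3 122.4] twist=0.288
```

```bash
python3 -m inch '[[-1,0,0,0,0.187],[-1,0,0,0,0.187],[-1,4,-6,30,0.187],[-1,4,-6,30,0.187],[-1,0,0,25,0]]';python3 -m inch '[[-1,0,0,0,0]]'; python3 -c "
from h import *
to(.634,-.006,.033,150)"
```

```text
time: 19.7
position: [0.628, -0.0008, 0.0971]
tool_rot: [0.896, -2.976, -0.0]
ft_force: [0.6, 0.7, -2.2]
grip_width: 0.659
time: 19.82
position: [0.6257, 0.0009, 0.0948]
tool_rot: [0.898, -2.971, -0.003]
ft_force: [-0.7, -0.5, -1.4]
grip_width: 0.659
t=19.82 pos=[0.6257 0.0009 0.0948] yaw_y=123.6 tilt=2.18 q7=1.96 F=[-0.7 -0.5 -1.4] w=57.3 shift=[ -5.3 -11.1  61.5] twist=-0.460
```

```bash
python3 -m inch '[[-1,-3,-6,20,0],[-1,-3,-6,22,0],[-1,0,0,12,0],[-1,0,0,3,0],[-1,0,0,2,0]]'; python3 -c "
from h import *
to(.634,-.006,.033,150)"
```

```text
time: 20.45
position: [0.6376, -0.0052, 0.0338]
tool_rot: [0.902, -2.973, -0.001]
ft_force: [-2.6, -0.8, 4.1]
grip_width: 0.658
t=20.45 pos=[ 0.6376 -0.0052  0.0338] yaw_y=123.7 tilt=1.99 q7=1.94 F=[-2.6 -0.8  4.1] w=57.3 shift=[3.4 1.3 0.9] twist=-0.458
```

```bash
python3 -m inch '[[-1,0,0,0.5,0],[1,0,0,0,0],[1,0,0,0,0],[1,0,0,0,0],[1,0,0,0,0]]';python3 -m inch '[[1,0,0,-20,0],[1,0,0,-40,0],[1,0,0,-50,0],[1,0,0,-50,0],[1,0,0,-10,0]]'; python3 - <<'E'
from h import *
to(.6,.15,.25,20)
d=grab("scene","s3");w=cloud(d).reshape(-1,3)
k=w[(np.hypot(w[:,0]-.634,w[:,1]+.006)<.05)&(w[:,2]>.05)&(w[:,2]<.09)];print(cv2.minEnclosingCircle((k[:,:2]*1000).astype(np.float32)),np.percentile(k[:,2],[5,50,95]),len(k))
c=d["color"][...,::-1][120:300,180:420];cv2.imwrite("pics/s3.png",cv2.resize(c,(800,600),interpolation=cv2.INTER_CUBIC))
E
```

```text
time: 21.08
position: [0.6397, -0.005, 0.0363]
tool_rot: [0.903, -2.978, 0.001]
ft_force: [-0.3, 0.0, -0.7]
grip_width: 0.972
time: 21.7
position: [0.6449, -0.0028, 0.2165]
tool_rot: [0.905, -2.98, 0.002]
ft_force: [0.1, 0.9, -1.1]
grip_width: 0.996
t=21.70 pos=[ 0.6449 -0.0028  0.2165] yaw_y=123.8 tilt=1.54 q7=1.99 F=[ 0.1  0.9 -1.1] w=86.7 shift=[-46.8 152.2 -33.7] twist=-1.330
((637.3477783203125, -6.052624702453613), 30.588863372802734) [0.05169091 0.06301149 0.06965852] 149
```

View pics/s3.png

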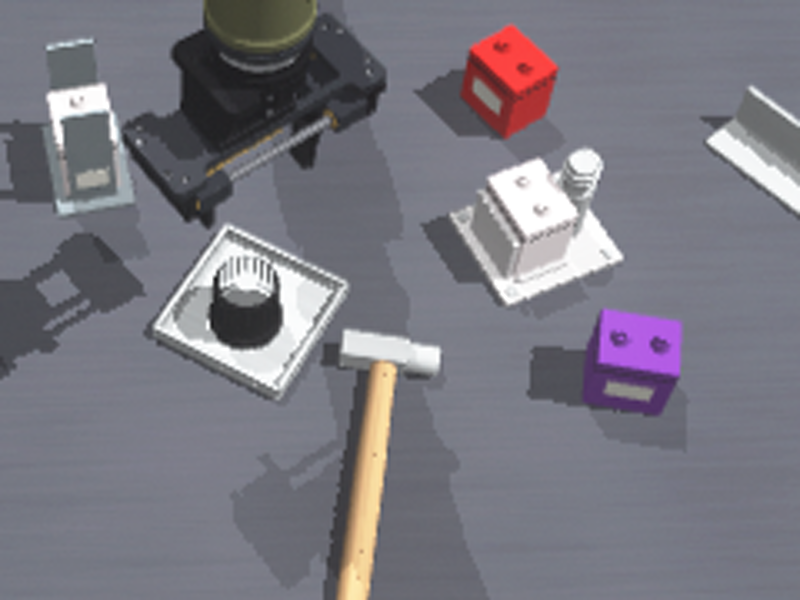

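The picture shows the knob upright in the tray at crop (246,300), and the post bare at (580,175). The box lugs are at (522,182) and (540,210), and the bystanders are untouched. Next is the box, gripped on its x faces with the jaws along about 20°.

```bash
python3 - <<'E'
from h import *
d=load("s3")
l=[planept(d,180+u*.3,120+v*.3,.087) for u,v in((522,181),(541,209))];print(l,(l[0]+l[1])/2)
w=cloud(d).reshape(-1,3);q=w[(np.hypot(w[:,0]-.565,w[:,1]-.2555)<.047)&(w[:,2]>.074)&(w[:,2]<.084)];print(rect(q),len(q))
E
python3 -m inch '[[1,-20,30,-10,0.187],[1,-20,40,-5,0.187],[1,0,42,0,0.187],[1,0,42,0,0.187],[1,0,30,0,0.187]]'; python3 -m inch '[[1,0,30,0,0.187],[1,0,30,0,0.187],[1,0,0,0,0.187],[1,0,0,0,0.187],[1,0,0,0,0.12]]'; python3 -c "
from h import *
to(.5655,.2555,.12,20)"
```

```text
[array([0.55317666, 0.2459667 , 0.087     ]), array([0.58446674, 0.25835794, 0.087     ])] [0.5688217  0.25216232 0.087     ]
(array([562.2, 261.4]), array([70.9, 74.9]), 20.7) 355
time: 22.38
position: [0.6408, 0.1899, 0.2257]
tool_rot: [-0.543, -3.064, 0.028]
ft_force: [0.3, -0.4, -0.8]
grip_width: 1.0
time: 23.0
position: [0.6623, 0.2497, 0.2167]
tool_rot: [-1.791, -2.546, 0.059]
ft_force: [-0.1, -1.0, 0.3]
grip_width: 0.998
t=23.00 pos=[0.6623 0.2497 0.2167] yaw_y=19.7 tilt=2.70 q7=-0.14 F=[-0.1 -1.   0.3] w=86.9 shift=[ 38.  -84.5 100.9] twist=-0.005
```

```bash
python3 -m inch '[[1,10,-40,0,0],[1,10,-42,0,0],[1,0,0,0,0]]'; python3 - <<'E'
from h import *
to(.5655,.2555,.12,20)
print(Ro.from_rotvec(ctrl.get_state()["tool_rot"]).as_matrix()[:,2].round(3))
d=grab("wrist","w2");cv2.imwrite("pics/w2.png",cv2.resize(d["color"][...,::-1],(800,600),interpolation=cv2.INTER_CUBIC))
E
```

```text
time: 23.38
position: [0.5737, 0.2399, 0.2151]
tool_rot: [-1.789, -2.541, 0.071]
ft_force: [-0.2, -0.8, -0.2]
grip_width: 0.999
t=23.38 pos=[0.5737 0.2399 0.2151] yaw_y=19.7 tilt=3.25 q7=-0.16 F=[-0.2 -0.8 -0.2] w=86.9 shift=[17.4  2.9 95.1] twist=-0.005
[-0.054 -0.018 -0.998]
```

View pics/w2.png

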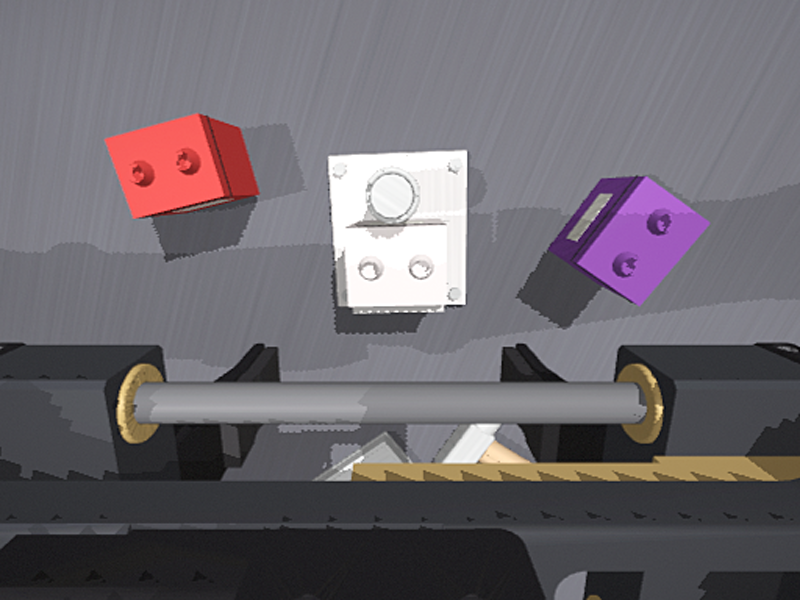

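Wrist view: the box lugs are at (371,267) and (422,267), the bare post top at (391,195), and the box edges are parallel to the jaws. The tool has tilted by about 3°, so I'll look at how that changes with motion.

```bash
python3 - <<'E'
from h import *
d=load("w2");s=.64
l=[planept(d,u*s,v*s,.086) for u,v in((371,267),(422,267))];print((l[0]+l[1])/2,np.linalg.norm(l[1]-l[0]),np.degrees(np.arctan2(*(l[1]-l[0])[1::-1])),planept(d,391*s,194*s,.106))
w=cloud(d)[80:210,200:300].reshape(-1,3);q=w[(w[:,2]>.07)&(w[:,2]<.085)];q=q[np.hypot(q[:,0]-.549,q[:,1]-.2993)>.022];print(rect(q),len(q))
E
python3 -m inch '[[1,0,0,0,0],[1,0,0,0,0],[1,0,0,0,0]]'; python3 -c "
from h import *
to(.5655,.2555,.12,20)
print(Ro.from_rotvec(ctrl.get_state()['tool_rot']).as_matrix()[:,2].round(3))"
python3 -m inch '[[1,8,1,20,0],[1,8,1,20,0],[1,0,0,0,0]]'; python3 -c "
from h import *
to(.5655,.2555,.12,20)
print(Ro.from_rotvec(ctrl.get_state()['tool_rot']).as_matrix()[:,2].round(3),ctrl.get_state()['joint_positions'].round(3))"
```

```text
[0.56615822 0.25686545 0.086     ] 0.03398530781287681 20.35999610520216 [0.54764221 0.30064282 0.106     ]
(array([565.5, 256. ]), array([67.7, 54.8]), 21.7) 3132
time: 23.8
position: [0.5779, 0.2389, 0.2142]
tool_rot: [-1.794, -2.538, 0.069]
ft_force: [0.5, 0.4, -0.0]
grip_width: 1.001
t=23.80 pos=[0.5779 0.2389 0.2142] yaw_y=19.5 tilt=3.16 q7=-0.16 F=[ 0.5  0.4 -0. ] w=87.1 shift=[19.7 -1.  94.4] twist=-0.009
[-0.052 -0.018 -0.998]
time: 24.18
position: [0.5718, 0.2552, 0.1699]
tool_rot: [-1.793, -2.537, 0.071]
ft_force: [-0.0, 0.0, 0.0]
grip_width: 0.999
t=24.18 pos=[0.5718 0.2552 0.1699] yaw_y=19.5 tilt=3.28 q7=-0.20 F=[-0.  0.  0.] w=86.9 shift=[ 2.3 -3.  50.2] twist=-0.009
[-0.054 -0.017 -0.998] [-0.204  0.362 -0.323  1.52   0.104  1.334 -0.197]
```

```bash
python3 - <<'E'
from h import *
L=[(0.1,[-4.86140774e-01,-3.10358914,.00294787]),(.72,[-.465,-3.103,.011]),(1.35,[-.475,-3.101,.014]),(2.02,[-1.332,-2.841,.022]),(2.65,[-2.475,-1.935,.031]),(3.9,[3.096,-.426,-.039]),(4.2,[3.098,-.416,-.041]),(4.58,[3.099,-.41,-.044]),(4.95,[3.099,.477,-.049]),(5.58,[3.1,-.418,-.042]),(6.45,[3.104,-.413,-.037]),(8.32,[-.904,-2.984,.017]),(9.57,[1.868,-2.491,-.022]),(10.2,[1.605,-2.659,-.018]),(12.08,[-2.377,-2.031,.043]),(13.32,[3.132,-.128,-.043]),(17.08,[1.872,-2.495,-.016]),(17.95,[1.932,-2.448,-.015]),(18.58,[1.945,-2.436,-.02]),(19.08,[1.924,-2.439,-.02]),(19.7,[.896,-2.976,0]),(20.45,[.902,-2.973,-.001]),(21.7,[.905,-2.98,.002]),(22.38,[-.543,-3.064,.028]),(23,[-1.791,-2.546,.059]),(23.38,[-1.789,-2.541,.071]),(24.18,[-1.793,-2.537,.071])]
for t,r in L: print(t,(Ro.from_rotvec(r).as_matrix()[:2,2]*1000).round(0))
E
```

```text
0.1 [-0. -2.]
0.72 [-5. -6.]
1.35 [-6. -8.]
2.02 [ -9. -11.]
2.65 [-15. -12.]
3.9 [-27. -13.]
4.2 [-28. -12.]
4.58 [-30. -11.]
4.95 [-30. -10.]
5.58 [-28. -10.]
6.45 [-25.  -7.]
8.32 [-26.  -4.]
9.57 [-31.  -5.]
10.2 [-37.  -9.]
12.08 [-31.  -7.]
13.32 [-28.  -6.]
17.08 [-24.  -5.]
17.95 [-24.  -7.]
18.58 [-27.  -5.]
19.08 [-35. -12.]
19.7 [-32. -10.]
20.45 [-33.  -9.]
21.7 [-26.  -9.]
22.38 [-32. -13.]
23 [-45. -15.]
23.38 [-53. -18.]
24.18 [-54. -18.]
```

```bash
python3 -m inch '[[1,2,-2.5,18,0.015],[1,0,0,16,0],[1,0,0,0,0]]'; python3 -c "
from h import *
to(.5648,.256,.048,20.4)"
```

```text
time: 24.55
position: [0.5665, 0.2553, 0.1333]
tool_rot: [-1.813, -2.522, 0.073]
ft_force: [-0.3, 0.2, -0.5]
grip_width: 1.001
t=24.55 pos=[0.5665 0.2553 0.1333] yaw_y=18.6 tilt=3.32 q7=-0.22 F=[-0.3  0.2 -0.5] w=87.1 shift=[ 1.2  3.6 85.2] twist=-0.032
```

```bash
python3 -m inch '[[1,1,2,20,-0.032],[1,0,1,20,0],[1,0,1,20,0],[1,0,0,0,0]]'; python3 -c "
from h import *
to(.5648,.256,.048,20.4)"
```

```text
time: 25.05
position: [0.5673, 0.2562, 0.0695]
tool_rot: [-1.767, -2.555, 0.07]
ft_force: [-0.2, 0.1, 0.7]
grip_width: 1.002
t=25.05 pos=[0.5673 0.2562 0.0695] yaw_y=20.7 tilt=3.26 q7=-0.20 F=[-0.2  0.1  0.7] w=87.1 shift=[ 0.7 -1.2 21.6] twist=0.005
```

```bash
python3 -m inch '[[1,0.5,-1.2,12,0],[1,0,0,9,0],[0.8,0,0,0,0],[-1,0,0,0,0],[-1,0,0,0,0]]' 25;python3 -m inch '[[-1,0,0,0,0],[-1,0,0,0,0]]'; python3 -c "
from h import *
to(.5648,.256,.048,20.4)"
```

```text
time: 25.68
position: [0.565, 0.2562, 0.0489]
tool_rot: [-1.766, -2.556, 0.069]
ft_force: [-1.7, -0.3, -1.1]
grip_width: 0.789
time: 25.92
position: [0.5651, 0.2562, 0.0489]
tool_rot: [-1.766, -2.556, 0.069]
ft_force: [-1.3, -1.2, -0.9]
grip_width: 0.791
t=25.93 pos=[0.5651 0.2562 0.0489] yaw_y=20.7 tilt=3.18 q7=-0.21 F=[-1.3 -1.2 -0.9] w=68.8 shift=[-0.1 -0.3  0.9] twist=0.006
```

```bash
python3 -m inch '[[-1,0,-0.3,-5,0],[-1,0,-0.8,-14,0],[-1,0,-1.2,-20,0],[-1,0,-1.5,-25,0],[-1,0,-1.5,-25,0]]';python3 -m inch '[[-1,0,-1,-20,0],[-1,0,0,0,0]]'; python3 -c "
from h import *
to(.49,.12,.14,20.4)"
```

```text
time: 26.55
position: [0.5641, 0.2551, 0.1413]
tool_rot: [-1.766, -2.555, 0.072]
ft_force: [0.5, 0.3, -4.5]
grip_width: 0.79
time: 26.8
position: [0.5664, 0.2564, 0.1677]
tool_rot: [-1.768, -2.559, 0.061]
ft_force: [0.9, 0.3, -3.8]
grip_width: 0.792
t=26.80 pos=[0.5664 0.2564 0.1677] yaw_y=20.7 tilt=2.83 q7=-0.18 F=[ 0.9  0.3 -3.8] w=68.9 shift=[-100.6 -118.2   33.2] twist=0.006
```

```bash
python3 -m inch '[[-1,-15,-15,0,0],[-1,-28,-33,0,0],[-1,-30,-35,0,0],[-1,-25,-30,10,0],[-1,-5,-10,15,0]]';python3 -m inch '[[-1,0,0,25,0],[-1,0,0,25,0],[-1,0,0,10,0],[-1,0,0,0,0]]'; python3 -c "
from h import *
to(.49,.12,.043,20.4)"
```

```text
time: 27.42
position: [0.4807, 0.1069, 0.1458]
tool_rot: [-1.77, -2.556, 0.068]
ft_force: [0.1, 0.4, -4.3]
grip_width: 0.789
time: 27.92
position: [0.4722, 0.0986, 0.0821]
tool_rot: [-1.777, -2.548, 0.078]
ft_force: [0.6, -0.4, -4.4]
grip_width: 0.791
t=27.93 pos=[0.4722 0.0986 0.0821] yaw_y=20.2 tilt=3.49 q7=0.05 F=[ 0.6 -0.4 -4.4] w=68.8 shift=[14.  26.4 37.5] twist=-0.003
```

```bash
python3 -m inch '[[-1,0,5,16,0],[-1,0,3,14,0],[-1,0,1,5,0],[-1,0,0,2,0],[-1,0,0,1,0]]'; python3 -c "
from h import *
to(.49,.12,.040,20.4)"
```

```text
time: 28.55
position: [0.4806, 0.1016, 0.0425]
tool_rot: [-1.778, -2.55, 0.075]
ft_force: [-0.4, -0.0, -4.1]
grip_width: 0.787
t=28.55 pos=[0.4806 0.1016 0.0425] yaw_y=20.2 tilt=3.32 q7=0.03 F=[-0.4 -0.  -4.1] w=68.4 shift=[14.  15.3  1.6] twist=-0.003
```

```bash
python3 -m inch '[[-1,0,0,1,0],[-1,0,0,1,0],[-1,0,0,1,0]]'; python3 -c "
from h import *
to(.49,.12,.040,20.4)"
```

```text
time: 28.92
position: [0.4809, 0.1017, 0.0408]
tool_rot: [-1.778, -2.551, 0.074]
ft_force: [-4.5, -1.7, 7.0]
grip_width: 0.79
t=28.93 pos=[0.4809 0.1017 0.0408] yaw_y=20.2 tilt=3.26 q7=0.03 F=[-4.5 -1.7  7. ] w=68.7 shift=[14.  14.9 -0.1] twist=-0.003
```

```bash
python3 -m inch '[[1,0,0,0,0],[1,0,0,0,0],[1,0,0,0,0],[1,0,0,0,0],[1,0,0,-10,0]]' && python3 -m inch '[[1,0,-1,-30,0],[1,0,-1,-40,0],[1,0,-1,-40,0],[1,0,-1,-30,0.1],[1,0,0,0,0.187]]'; python3 - <<'E'
from h import *
to(.4809,.1017,.14,-69.6)
for n in("scene","side"):
    d=grab(n,n+"4");w=cloud(d).reshape(-1,3)
    q=w[(np.hypot(w[:,0]-.481,w[:,1]-.102)<.06)&(w[:,2]>.066)&(w[:,2]<.078)];print(n,rect(q),len(q),np.median(q[:,2]))
d=load("scene4");c=d["color"][...,::-1][110:245,250:430];cv2.imwrite("pics/s4.png",cv2.resize(c,(800,600),interpolation=cv2.INTER_CUBIC))
E
```

```text
time: 29.55
position: [0.4829, 0.1023, 0.0521]
tool_rot: [-1.779, -2.552, 0.07]
ft_force: [-0.4, 1.1, 0.3]
grip_width: 1.0
time: 30.18
position: [0.4871, 0.1042, 0.2006]
tool_rot: [-2.139, -2.272, 0.071]
ft_force: [0.0, 0.3, 0.3]
grip_width: 1.0
t=30.18 pos=[0.4871 0.1042 0.2006] yaw_y=3.5 tilt=2.84 q7=-0.22 F=[0.  0.3 0.3] w=87.0 shift=[-1.2 -3.5 60.9] twist=1.275
scene (array([483.1, 100. ]), array([72.2, 57.9]), 20.6) 323 0.07262311126804646
side (array([477.7,  98.7]), array([75.8, 58. ]), 20.7) 182 0.07072283622342025
```

View pics/s4.png

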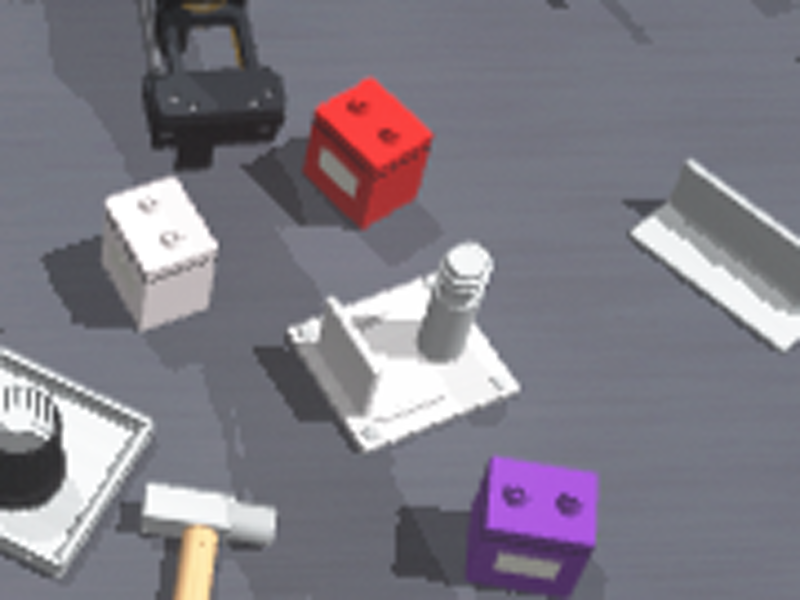

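The picture shows the white box upright and released on the bare bench at crop (160,240), clear of everything. The dock is empty at (400,340). Now I'll regrip by the y faces.

```bash
python3 -m inch '[[1,0,0,0,0.187],[1,0,0,0,0.187],[1,0,0,0,0.187],[1,0,0,0,0.187],[1,0,0,10,0.187]]' && python3 -m inch '[[1,0,0,20,0.187],[1,0,0,20,0.15],[1,0,0,0,0]]'; python3 -c "
from h import *
to(.4819,.1019,.037,-69.6)
print(Ro.from_rotvec(ctrl.get_state()['tool_rot']).as_matrix()[:,2].round(3))"
```

```text
time: 30.9
position: [0.4839, 0.1036, 0.1877]
tool_rot: [2.95, 1.073, -0.088]
ft_force: [0.4, -0.4, 0.0]
grip_width: 1.001
time: 31.28
position: [0.4801, 0.1024, 0.1454]
tool_rot: [3.078, 0.566, -0.092]
ft_force: [-0.5, -0.2, 0.4]
grip_width: 0.998
t=31.27 pos=[0.4801 0.1024 0.1454] yaw_y=-69.2 tilt=3.42 q7=-1.50 F=[-0.5 -0.2  0.4] w=86.8 shift=[  7.9   1.1 108.1] twist=0.007
[-0.056 -0.021 -0.998]
```

```bash
python3 -m inch '[[1,2,0.3,25,0.007],[1,2,0.3,30,0],[1,2,0.3,28,0],[1,1,0,12,0],[1,0,0,0,0]]'; python3 -c "
from h import *
to(.481,.1015,.037,-69.6)"
```

```text
time: 31.9
position: [0.485, 0.103, 0.0521]
tool_rot: [3.074, 0.592, -0.083]
ft_force: [0.2, -1.0, 0.1]
grip_width: 0.994
t=31.90 pos=[0.485  0.103  0.0521] yaw_y=-68.2 tilt=3.09 q7=-1.50 F=[ 0.2 -1.   0.1] w=86.5 shift=[-3.4 -0.1 15.3] twist=0.024
```

```bash
python3 -m inch '[[1,-3.5,0,10,0.024],[1,0,0,5,0],[0.6,0,0,0,0],[-1,0,0,0,0],[-1,0,0,0,0]]' 25; python3 -m inch '[[-1,0,0,0,0],[-1,0,0,0,0]]'; python3 -c "
from h import *
to(.481,.1015,.037,-69.6)"
```

```text
time: 32.52
position: [0.4831, 0.1018, 0.0395]
tool_rot: [3.081, 0.555, -0.075]
ft_force: [0.4, -0.7, -0.4]
grip_width: 0.746
time: 32.78
position: [0.4833, 0.1017, 0.0397]
tool_rot: [3.08, 0.555, -0.074]
ft_force: [0.1, -0.9, -1.9]
grip_width: 0.615
t=32.77 pos=[0.4833 0.1017 0.0397] yaw_y=-69.6 tilt=2.77 q7=-1.53 F=[ 0.1 -0.9 -1.9] w=53.5 shift=[-2.1 -0.6  2.8] twist=0.001
```

```bash
python3 -m inch '[[-1,0,0,-8,0],[-1,-1,0,-25,0],[-1,-2,0,-40,0],[-1,-2,0,-45,0],[-1,-2,10,-45,0]]' && python3 -m inch '[[-1,-8,30,-25,0],[-1,-12,45,0,0],[-1,-12,45,0,0],[-1,-13,50,0,0],[-1,-13,50,0,0]]'; python3 -c "
from h import *
to(.521,-.31,.23,-69.5)"
```

```text
time: 33.4
position: [0.4818, 0.0929, 0.2016]
tool_rot: [3.08, 0.559, -0.099]
ft_force: [0.6, -0.3, -4.5]
grip_width: 0.616
time: 34.02
position: [0.5088, -0.1325, 0.235]
tool_rot: [3.079, 0.578, -0.087]
ft_force: [0.5, -0.3, -4.6]
grip_width: 0.618
t=34.02 pos=[ 0.5088 -0.1325  0.235 ] yaw_y=-68.7 tilt=3.20 q7=-1.02 F=[ 0.5 -0.3 -4.6] w=53.8 shift=[-52.7 169.8   7.4] twist=0.013
```

```bash
python3 -m inch '[[-1,-15,48,0,0],[-1,-15,48,0,0],[-1,-12,40,0,0],[-1,-5,20,0,0],[-1,0,0,0,0]]'; python3 - <<'E'
from h import *
to(.521,-.31,.23,-69.5)
d=grab("wrist","w5");cv2.imwrite("pics/w5.png",cv2.resize(d["color"][...,::-1],(800,600),interpolation=cv2.INTER_CUBIC)); print(proj(d,(.5775,-.289,.078))/.64)
E
```

```text
time: 34.65
position: [0.5185, -0.3024, 0.2348]
tool_rot: [3.084, 0.57, -0.095]
ft_force: [-0.1, 0.7, -4.3]
grip_width: 0.62
t=34.65 pos=[ 0.5185 -0.3024  0.2348] yaw_y=-69.1 tilt=3.47 q7=-0.73 F=[-0.1  0.7 -4.3] w=54.0 shift=[-0.   8.   4.8] twist=0.007
[404.10846551 188.87148525]
```

View pics/w5.png

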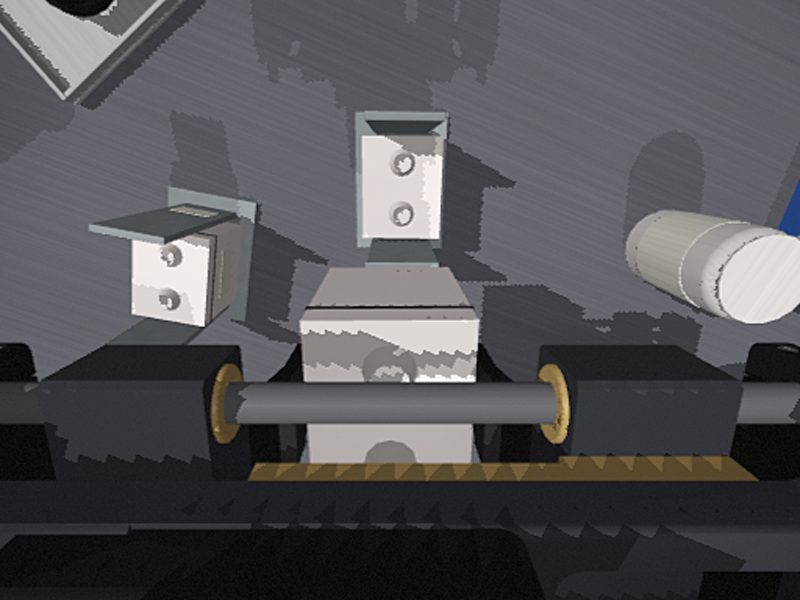

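Wrist view: the target rack's lugs are at (402,162) and (402,213), between its uprights. Rack A is at the left (185,270) and the can at the right. The held box shows its front lid edge at y≈321, spanning x 303 to 475.

```bash
python3 - <<'E'
from h import *
d=load("w5");s=.64
l=[planept(d,u*s,v*s,.084) for u,v in((402,213),(402.5,162.5))];m=(l[0]+l[1])/2;print(m,np.linalg.norm(l[1]-l[0]),np.degrees(np.arctan2(*(l[1]-l[0])[1::-1])))
C=cloud(d);w=C[75:170,225:290].reshape(-1,3);q=w[(w[:,2]>.074)&(w[:,2]<.081)];print("lid",rect(q),len(q),np.median(q[:,2]))
S=ctrl.get_state();R=Ro.from_rotvec(S["tool_rot"]).as_matrix();p=S["position"]
zl=p[2]+.0323
e=[planept(d,u*s,322*s,zl) for u in(303,475)];print("held lid edge",e,"mid in tool",((e[0]+e[1])/2-p)@R, np.degrees(np.arctan2(*(e[1]-e[0])[1::-1])))
h=C[195:240,180:310].reshape(-1,3);h=h[(h[:,2]>zl-.006)&(h[:,2]<zl+.006)];print("held lid",rect(h),len(h),np.median(h[:,2]),zl,((h.mean(0)-p)@R))
A=np.c_[h[:,:2]-h[:,:2].mean(0),np.ones(len(h))];print("slope",np.linalg.lstsq(A,h[:,2],rcond=None)[0],p)
E
```

```text
[ 0.57777349 -0.28738401  0.084     ] 0.03308107162984689 20.948474757790557
lid (array([ 577. , -287.2]), array([78.3, 54.1]), 20.5) 3178 0.07854422801535949
held lid edge [array([ 0.53970608, -0.26610546,  0.2671225 ]), array([ 0.55854502, -0.31472618,  0.2671225 ])] mid in tool [ 0.03019427  0.00073769 -0.03417081] -68.8202745389612
held lid (array([ 539.6, -289.5]), array([21.2, 63.4]), 23.9) 4263 0.2673313219936077 0.2671224955502677 [ 0.02323301  0.00072218 -0.03385705]
slope [-0.09626809 -0.03327059  0.26722506] [ 0.51872765 -0.30102524  0.2348225 ]
```

```bash
python3 - <<'E'
from h import *
d=load("w5");C=cloud(d);x=np.array([.937,.35,0]);y=np.array([-.35,.937,0])
def fit(q,n):
    for _ in range(6):
        c=q.mean(0);a=(q-c)@x;b=(q-c)@y;A=np.c_[a,b,np.ones(len(q))];k=np.linalg.lstsq(A,q[:,2],rcond=None)[0];r=q[:,2]-A@k;q2=q[abs(r)<max(.0008,1.5*r.std())]
        if len(q2)==len(q):break
        q=q2
    print(n,k.round(4),len(q),r.std(),a.min()+c@x,a.max()+c@x)
fit(C[95:150,238:280].reshape(-1,3),"rack lid")
h=C[208:240,200:300].reshape(-1,3);fit(h[(h[:,2]>.255)&(h[:,2]<.275)],"held")
h=C[208:226,200:300].reshape(-1,3);fit(h[(h[:,2]>.255)&(h[:,2]<.275)],"held front")
E
```

```text
** On entry to DLASCL parameter number  4 had an illegal value
 ** On entry to DLASCL parameter number  4 had an illegal valueTraceback (most recent call last):
  File "<stdin>", line 9, in <module>
  File "<stdin>", line 5, in fit
    x, resids, rank, s = _umath_linalg.lstsq(a, b, rcond,
                         ~~~~~~~~~~~~~~~~~~~^^^^^^^^^^^^^
                                             signature=signature)
                                             ^^^^^^^^^^^^^^^^^^^^
    raise LinAlgError("SVD did not converge in Linear Least Squares")
numpy.linalg.LinAlgError: SVD did not converge in Linear Least Squares
```

```bash
python3 - <<'E'
from h import *
d=load("w5");C=cloud(d);x=np.array([.937,.35,0]);y=np.array([-.35,.937,0])
def fit(q,n):
    for _ in range(6):
        c=q.mean(0);a=(q-c)@x;b=(q-c)@y;A=np.c_[a,b,np.ones(len(q))];k=np.linalg.lstsq(A,q[:,2],rcond=None)[0];r=q[:,2]-A@k;q=q[abs(r)<max(.0008,1.5*r.std())]
    print(n,k.round(4),len(q),r.std())
def band(q,lo,hi): q=q.reshape(-1,3);return q[(q[:,2]>lo)&(q[:,2]<hi)]
fit(band(C[95:150,238:280],.074,.09),"rack lid")
fit(band(C[208:240,200:300],.255,.275),"held")
fit(band(C[208:226,200:300],.255,.275),"held front")
E
```

```text
rack lid [ 0.0009 -0.0003  0.0786] 1535 0.00042585304749808166
held [-0.0083  0.0103  0.2674] 2332 0.0004028158891638338
held front [-0.0018  0.0085  0.2673] 1431 0.00040439336416459997
```

The held box is level within 0.01 rad. The rack lid is at (0.5776, -0.2873) with yaw about 20.7°. Moving over it.

```bash
python3 -m inch '[[-1,20,3,5,0.004],[-1,20,2,5,0],[-1,15,0,5,0],[-1,0,0,5,0],[-1,0,0,0,0]]'; python3 -c "
from h import *
to(.5789,-.2868,.185,-69.4)"
```

```text
time: 35.33
position: [0.5766, -0.2767, 0.2089]
tool_rot: [-3.084, -0.583, 0.094]
ft_force: [-0.9, 0.6, -3.4]
grip_width: 0.621
t=35.33 pos=[ 0.5766 -0.2767  0.2089] yaw_y=-68.6 tilt=3.44 q7=-0.79 F=[-0.9  0.6 -3.4] w=54.0 shift=[-0.1 10.6 23.8] twist=0.014
```

```bash
python3 -m inch '[[-1,0,9,8,0.014],[-1,0,1.5,8,0],[-1,0,0,0,0],[-1,0,0,0,0]]'; python3 -c "
from h import *
to(.5789,-.2868,.185,-69.4)"
```

```text
time: 35.83
position: [0.578, -0.2894, 0.192]
tool_rot: [-3.09, -0.555, 0.095]
ft_force: [-0.4, -0.1, -4.3]
grip_width: 0.616
t=35.83 pos=[ 0.578  -0.2894  0.192 ] yaw_y=-69.6 tilt=3.47 q7=-0.79 F=[-0.4 -0.1 -4.3] w=53.6 shift=[ 2.2 -2.1  6.9] twist=-0.004
```

```bash
python3 -m inch '[[-1,2,-2,6,0],[-1,0.3,0,6,0],[-1,0.3,0,6,0],[-1,0.5,0,6,0],[-1,0,0,0,0]]'; python3 -c "
from h import *
to(.5789,-.2868,.140,-69.4)"
```

```text
time: 36.45
position: [0.5788, -0.286, 0.1663]
tool_rot: [-3.09, -0.556, 0.095]
ft_force: [-0.1, 0.2, -5.2]
grip_width: 0.615
t=36.45 pos=[ 0.5788 -0.286   0.1663] yaw_y=-69.6 tilt=3.46 q7=-0.80 F=[-0.1  0.2 -5.2] w=53.5 shift=[ 1.3  1.1 26.3] twist=-0.004
```

```bash
python3 -m inch '[[-1,0.5,1,9,0],[-1,0.5,0,9,0],[-1,0.5,0,9,0],[-1,0.5,0,7,0],[-1,0,0,0,0]]'; python3 - <<'E'
from h import *
to(.5789,-.2868,.118,-69.4)
d=grab("wrist","w6");C=cloud(d);p=ctrl.get_state()["position"];cv2.imwrite("pics/w6.png",cv2.resize(d["color"][...,::-1],(800,600),interpolation=cv2.INTER_CUBIC))
E
```

```text
time: 37.08
position: [0.5788, -0.2866, 0.1294]
tool_rot: [-3.089, -0.556, 0.096]
ft_force: [-0.8, -0.2, -4.1]
grip_width: 0.618
t=37.08 pos=[ 0.5788 -0.2866  0.1294] yaw_y=-69.6 tilt=3.50 q7=-0.80 F=[-0.8 -0.2 -4.1] w=53.7 shift=[ 0.7  0.3 11.4] twist=-0.004
```

View pics/w6.png

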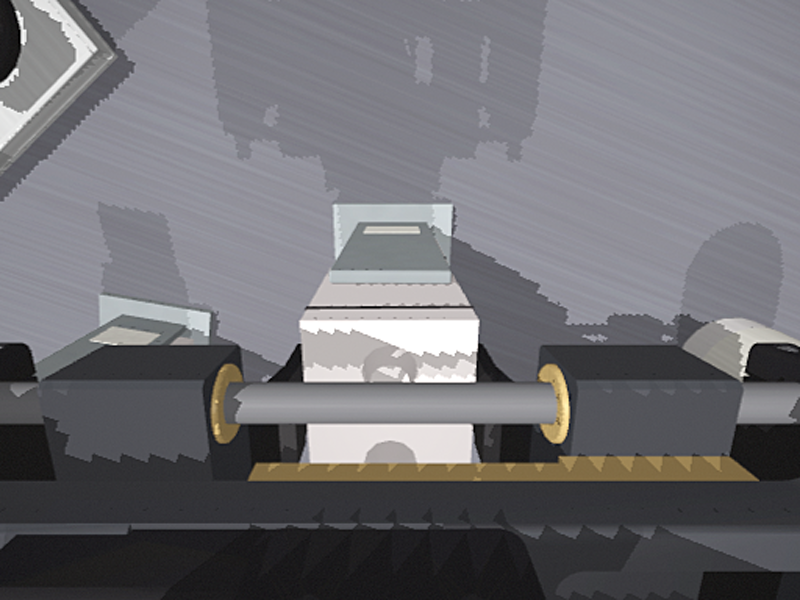

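The box is centred at x≈390, in line with the upright (330–452, centre 391). Lowering slowly.

```bash
python3 -m inch '[[-1,0.5,0.3,3,0],[-1,0.2,0,3,0],[-1,0.2,0,2.5,0],[-1,0,0,1.5,0]]'; python3 -c "
from h import *
to(.5789,-.2868,.118,-69.4)"
```

```text
time: 37.62
position: [0.5803, -0.2872, 0.1203]
tool_rot: [3.09, 0.556, -0.092]
ft_force: [-0.0, -0.3, -3.3]
grip_width: 0.617
t=37.62 pos=[ 0.5803 -0.2872  0.1203] yaw_y=-69.6 tilt=3.35 q7=-0.80 F=[-0.  -0.3 -3.3] w=53.7 shift=[-1.  -0.8  2.4] twist=-0.004
```

```bash
python3 -m inch '[[-1,-0.8,-0.5,1,0],[-1,0,0,1,0],[-1,0,0,1,0],[-1,0,0,0.5,0]]'; python3 -c "
from h import *
to(.5789,-.2868,.118,-69.4)"
```

```text
time: 38.12
position: [0.579, -0.287, 0.1181]
tool_rot: [3.09, 0.556, -0.091]
ft_force: [-1.3, 0.8, -1.0]
grip_width: 0.62
t=38.12 pos=[ 0.579  -0.287   0.1181] yaw_y=-69.6 tilt=3.33 q7=-0.80 F=[-1.3  0.8 -1. ] w=53.9 shift=[-0.  -0.3  0.1] twist=-0.004
```

```bash
python3 -m inch '[[-1,0,0,0.8,0],[-1,0,0,0.8,0]]'; python3 -c "
from h import *
to(.5789,-.2868,.118,-69.4)"
```

```text
time: 38.38
position: [0.579, -0.287, 0.1181]
tool_rot: [3.09, 0.556, -0.09]
ft_force: [-3.8, 1.7, 4.0]
grip_width: 0.617
t=38.38 pos=[ 0.579  -0.287   0.1181] yaw_y=-69.6 tilt=3.30 q7=-0.80 F=[-3.8  1.7  4. ] w=53.7 shift=[-0.  -0.3  0.1] twist=-0.004
```

Seated: force has reversed at the expected height. Releasing and retreating.

```bash
python3 -m inch '[[0.3,0,0,0,0],[1,0,0,0,0],[1,0,0,0,0],[1,0,0,0,0],[1,0,0,-5,0]]' && python3 -m inch '[[1,-1,0,-15,0],[1,-2,0,-30,0],[1,-2,0,-40,0],[1,-2,0,-40,0],[1,0,0,-20,0]]' && python3 -m inch '[[1,-40,0,0,0],[1,-40,0,0,0],[1,-20,0,0,0],[1,0,0,0,0]]'; python3 - <<'E'
from h import *
to(.5189,-.3024,.2348,-69.4)
x=np.array([.937,.35,0]);y=np.array([-.35,.937,0])
for n in("wrist","scene"):
    d=grab(n,n+"7");w=cloud(d).reshape(-1,3)
    q=w[(np.hypot(w[:,0]-.5776,w[:,1]+.2873)<.045)&(w[:,2]>.143)&(w[:,2]<.152)];r=rect(q)
    c=q.mean(0);A=np.c_[(q-c)@x,(q-c)@y,np.ones(len(q))];print(n,r,len(q),np.median(q[:,2]),np.linalg.lstsq(A,q[:,2],rcond=None)[0].round(3))
    k=w[(np.hypot(w[:,0]-.637,w[:,1]+.006)<.04)&(w[:,2]>.058)&(w[:,2]<.075)];print("knob",len(k),np.percentile(k[:,2],[5,50,95]) if len(k) else '',cv2.minEnclosingCircle((k[:,:2]*1000).astype(np.float32)) if len(k) else '')
a=cv2.resize(load("wrist7")["color"][0:240,140:460],(400,300));b=cv2.resize(load("scene7")["color"][100:280,100:340],(400,300),interpolation=cv2.INTER_CUBIC)
cv2.imwrite("pics/f7.png",np.hstack([a,b])[...,::-1])
E
```

```text
time: 39.0
position: [0.5807, -0.2877, 0.1228]
tool_rot: [3.088, 0.555, -0.086]
ft_force: [-1.0, 0.3, 0.6]
grip_width: 0.973
time: 39.62
position: [0.5816, -0.2885, 0.2762]
tool_rot: [3.087, 0.555, -0.085]
ft_force: [-0.7, -0.1, -0.8]
grip_width: 0.997
time: 40.12
position: [0.4884, -0.3245, 0.289]
tool_rot: [3.081, 0.556, -0.069]
ft_force: [-0.6, -0.2, 0.2]
grip_width: 1.001
t=40.12 pos=[ 0.4884 -0.3245  0.289 ] yaw_y=-69.5 tilt=2.58 q7=-0.68 F=[-0.6 -0.2  0.2] w=87.1 shift=[ 38.7 -10.2  52.5] twist=-0.002
wrist (array([ 578.3, -286.5]), array([67.2, 54.1]), 20.5) 3732 0.1505411126813028 [-0.001 -0.     0.151]
knob 0  
scene (array([ 578. , -288.2]), array([73.5, 53.7]), 20.7) 283 0.14989634862612716 [-0.015 -0.005  0.15 ]
knob 102 [0.05903686 0.06458302 0.06987025] ((636.8744506835938, -7.375327110290527), 29.919240951538086)
```

View pics/f7.png

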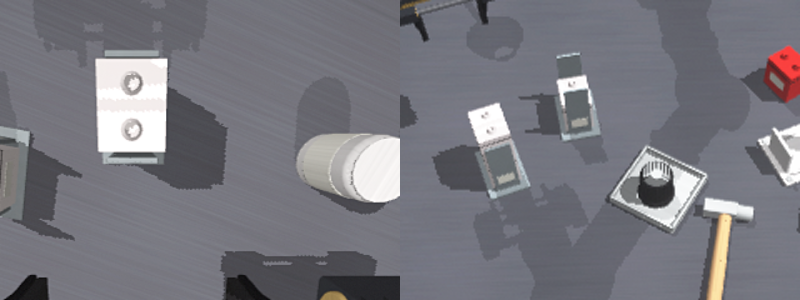

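The box is stacked level: its lid is at z 0.1505 against 0.150 expected, within about 1 mm of the rack centre. The knob stands upright in the tray, with its top at about 0.065. The robot is clear of everything, so I'm handing in.

```bash
python3 -c "
from bench import ctrl
print(ctrl.close_job(), ctrl.get_state()['time'])"
```

```text
the job is handed in; nothing more can be done
the job is handed in; nothing more can be done
```

The job is handed in. By my last checks the white box is locked onto the far rack and the knob is standing in the tray. The hand-in gives no verdict, so the result itself is not confirmed.

**What I did**
- **Knob:** I unscrewed it about 527° in two strokes. The forces read between moves stayed within about 2 N. I lifted it off and stood it upright in the tray.
- **Box out and regripped:** I lifted the box out of the dock by its x faces, stood it on the bare bench and released it. I then took it again by its y faces.
- **Stacking:** I lowered it onto the rack farthest from the base, about 0.645 m away against 0.48 m for the other.

**Last checks, at about 40 s of the 72 s**
- **Box:** The wrist camera puts its lid at z 0.1505 m (0.150 m expected) and its centre about 1 mm from the measured rack centre. Its yaw is 20.5° against about 20.7° for the rack, and it is level within 0.001 rad.
- **Knob:** It stands upright about 3 mm from the tray centre, with its top at about 0.065 m.
- **Bystanders and robot:** The can and hammer looked unmoved in the last picture. The offcut was outside that view and was last seen in place when the box stood on the bench. The gripper is open and clear.

**What disagreed**
- **Lid slope:** The scene camera gave a coarser lid slope of 0.015 rad. That is still within the 0.05 limit.
- **Tool tilt:** The tool picked up about 3° of tilt during the moves. The box was lifted from the dock by a tool leaning about 3°. It measured level (about 0.01 rad) before stacking.

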